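Drop a valve ball into the empty parts bin with a drop cup

ROBOT

A 6-joint arm with a two-finger parallel gripper is mounted at the origin on a cart in front of the work surface, level with it; the furniture and walls round the work are solid. World frame = base frame: x ahead of the robot, y to its left, z up, the work surface at z = 0. Lengths are in mm, angles in degrees, forces in N, time in s.
With the tool pointing down it reaches from about 250 to 800 mm from the base axis. Payload 3.9 kg.
Tool frame: the origin (TCP) lies between the finger pads; the fingertips stand 17 mm ahead of it and the grasp point (between the pads) lies 2 mm behind it; z points along the fingers, y is the direction in which the jaws open and shut (so a half turn about z gives the same grasp; the last joint's range is limited). The gripper opens to 85 mm and grips with 20 to 120 N. Pads are 22 mm wide; open, the fingers measure 114 mm over their backs; the gripper's body (76 mm by 85 mm) begins 54 mm behind the grasp point. The pads swing forward as they close: fully open they stand 13 mm farther back than shut.
Start: joints at [64.572, 14.897, -7.913, 67.191, 0, 90], TCP at [225.416, 474.134, 228.104] pointing down, gripper open.
Joint ranges: [-159.42, 159.42], [-47.68, 98.78], [-73.54, 78.23], [-108.79, 121.32], [-90, 84.71], [-180, 180]. Speed limits (degrees/s): [147.25, 147.25, 180, 180, 180, 180].

INTERFACE

Orientations are given as [roll, pitch, yaw] about the fixed x, y, z axes, in that order (R = Rz(yaw) Ry(pitch) Rx(roll)).
In Python, from workcell import bot gives the robot as it stands.
- The arm moves only by the tool send_rows, never from a script. Its argument "targets" is a list of rows, each a list of 3 entries, a list of its own where there are three numbers: the shift along the world's x, y, z scaled (see below), then the turn, a rotation vector about the world's x, y, z scaled (see below), then the gripper's target within -1 to 1 (fully open at 1, half-way at 0, shut at -1). A call has exactly 8 rows; each row is the pose to reach, as a shift and turn from the pose commanded when the call began, turning the shorter way round; what a row does not reach only later rows make up. The controller multiplies each number of a shift by 100 mm and each number of a turn by 360 degrees. A row lasts 1/10 s, in which the tool goes at most 50 mm and 8.59 degrees, less where a joint would pass 70% of its speed; a pose out of reach is approached as far as the arm can. A call with a number of a shift or a turn outside -1 to 1 is refused whole. A call with a gripper value outside its range is refused whole. The fingers move at their own pace and stop on an object; "force" is the grip in N (left out, the last holds). Time passes only in rows, so rows that repeat a pose let the fingers close, or fill a call up. It gives the time, the measured TCP pose, the force and the opening at its end, in the units of the state.
- bot.read_state(): the state, without advancing time (a new reading comes with each control period).
- bot.snapshot(name): name is "scene" or "top" or "wrist"; returns (picture, depth): 420x560x3 uint8, red, green, blue; 420x560 float32, mm along the optical axis (not along the pixel's ray), 0 where there is no reading.
- bot.camera_info(name): a dict with "vertical_fov" (degrees; the focal length in pixels is half the picture's height over the tangent of half this angle, whatever the lens; pixels are square), "cx", "cy" (the principal point, pixels), "T" (4x4, takes a point from camera to world coordinates). Camera axes: x right, y up, looking along -z (the intrinsics and any distortion apply to the point x, -y, -z); pixel columns grow to the right and rows downward; lengths in mm; the calibration is good to about 2 mm. The wrist camera is an equidistant fisheye: a pixel r from the principal point sees the ray r / f radians off the axis. A picture is of the moment at which its call begins: read the wrist's pose just before it. camera_info takes no time and is no camera call; for the wrist camera it gives the pose at the moment of the call.
- bot.hand_in(): hands the job in, once; it reports no verdict.
The state is a dict: "time_s": time; "q": joint angles; "qvel": joint speeds; "tau": joint torques, N m; "ee_pos": TCP position; "tcp_rot": TCP orientation; "contact_force": force on the tool from outside, world axes, zero at the start; "wrist_torque": the same for the moment, N m; "width": finger opening in mm.
Only numpy, scipy, OpenCV 4.12 (cv2) and the standard library are available. Lean on these libraries where they do the work, as an engineer would, in place of code of your own. Each camera call takes 0.05 s, during which the arm holds its last target.

TASK

The clean steel ball in the drop cup belongs in the empty blue parts bin, and must not be touched. Pick up the cup by its bar handle, hold it upright over the empty bin and lower it so that its release tab is pressed by the post in front of that bin, until the bottom swings open and the ball drops in. Then stand the cup upright on the bench again, about where it stood before, and let go of it.

Things in the scene. Friction and masses are not known exactly. Their poses are not given: they have to be found in the camera images.
- cup: Dark steel drop cup on four legs, 62 mm wide, open top, 0.25 kg. Origin on its axis at foot level, z up. Tube z = 31 to 92 mm. Black bar handle across the mouth: 14 mm thick (x), 74 mm long (y), z = 111 to 133 mm; grip it firmly from above, fingers closing along x. Release tab, 24 mm wide: sticks out level from x = -34 to -76 mm, underside z = 27 mm; points roughly at the robot.
- cup_flap (a joint): Angle of the cup's bottom flap: 0 shut, stop at 1.0 rad. Flap (z = 30 mm) and tab are one see-saw hinged along y at the cup's x = -34 mm: pushing the tab UP swings the flap down; the ball rolls out from about 0.5 rad. A light spring (1 to 3 N at the tab) shuts it. Lowering the cup 20 mm after the tab's middle meets a post gives about 0.7 rad.
- bin_empty: Empty blue bin, fixed, 157 (x) x 145 (y) x 74 mm, floor 2 mm thick. Origin: middle of the underside; +x to the tall back, -x to the 30 mm front lip. Before the lip stands its fixed release post: black rubber head 18 (x) x 44 (y) mm centred at x = -90 mm, y = 0, flat top at z = 120 mm. A like bin and post beside it holds bolts; left and right vary.
- ball: Bright steel ball, 24 mm across, 56 g, lying loose on the flap in the cup. Origin at its centre.
Not all that is in view belongs to the job. Several things have the shape of the cup; the one meant has the colours described above.

How it is judged (in metres and radians):
On the way, in this order (a step that is already met when the one before it is completed fails the run):
1. the cup is lifted off the bench, upright, with the ball in it (height (world z) of cup above 0.05 m and angle between cup's own z axis and vertical below 0.35 rad and horizontal distance between ball and cup below 0.03 m and z of ball in the frame of cup above 0.03 m), for 0.1 s.
2. the flap is pressed open with the cup upright over the empty bin (value of joint cup_flap above 0.4 rad and angle between cup's own z axis and vertical below 0.35 rad and x of cup in the frame of bin_empty between -0.07 and 0.07 m and y of cup in the frame of bin_empty between -0.06 and 0.06 m), for 0.1 s.
At the end, for the whole second after the job is handed in: The ball lies within the walls of the empty bin (its centre under 50 mm high); the cup stands still and upright (within 10 degrees) on the bench (feet within 10 mm of the top), within 80 mm of where it stood at the start, its flap shut (under 0.15 rad) (x of ball in the frame of bin_empty between -0.075 and 0.075 m and y of ball in the frame of bin_empty between -0.07 and 0.07 m and height (world z) of ball below 0.05 m and height (world z) of cup below 0.01 m and angle between cup's own z axis and vertical below 0.17 rad and linear speed of cup below 0.03 m/s and distance of cup from where it was at the start of the episode below 0.08 m and value of joint cup_flap below 0.15 rad); the robot touches nothing.
It fails at once if the ball is touched by the fingers (contact force between the fingers and ball above 0.3 N).
It fails at once if the cup is let fall from more than about 3 cm (linear speed of cup above 0.75 m/s and contact force between the fingers and cup below 0.3 N).
It also fails if it takes over 53 s, if anything falls off the work surface, if the arm or the gripper's body presses on something with over 40 N, if the wrist force passes 120 N, or if a joint passes its speed limit or range.

## Working session

There is one attempt and no reset: what is moved stays moved. The work goes in short steps, Python scripts to look and compute and a tool call to move; the robot and the scene stay as the last step left them, time stands still between calls to the robot, and variables do not carry over. Pictures are saved under pics/ and viewed, and the job is handed in when it is done.

Besides the shell and the picture viewer there is one more tool, called after "Request:" as name(argument=value, ...), one argument or row to a line, values as JSON. send_rows: Moves the arm, as the interface text tells. Shifts and turns lie within -1 to 1; 1 stands for 100 mm of shift or 360 degrees of turn. Its arguments: {"type":"object","properties":{"targets":{"type":"array"},"force":{"type":"number"}},"required":["targets"]}

```bash
mkdir -p pics; ls; cat > h.py <<'E'
import numpy as np,cv2
from workcell import bot
def save(n,img,sc=1):
    cv2.imwrite('pics/'+n,cv2.cvtColor(img,cv2.COLOR_RGB2BGR))
def f(ci): return 210/np.tan(np.radians(ci['vertical_fov']/2))
def pt(ci,u,v,d,fish=False):
    F=f(ci); a=(u-ci['cx'])/F; b=(v-ci['cy'])/F
    if fish:
        r=np.hypot(a,b); k=np.tan(r)/r if r>1e-9 else 1; a*=k;b*=k
    p=np.array([a*d,-b*d,-d,1]); return (np.array(ci['T'])@p)[:3]
E
python3 - <<'E'
from h import *
import pickle
print(bot.read_state())
for n in ['scene','top','wrist']:
    ci=bot.camera_info(n); print(n,ci)
    im,d=bot.snapshot(n); save(n+'0.png',im); pickle.dump((ci,im,d),open(n+'0.pkl','wb'))
E
```

```text
pics
{'time_s': 0.0, 'q': array([ 6.45720031e+01,  1.49352376e+01, -7.98648113e+00,  6.71901278e+01,
        2.37856943e-03,  9.00017780e+01]), 'qvel': array([-0.08912578, -0.04274212, -0.01551772,  0.04493682,  0.03957701,
       -0.03424482]), 'tau': array([ 4.19562624e-03, -4.05673885e+01,  2.53923637e+01,  1.85297773e-02,
        1.20315494e-04, -8.17840942e-06]), 'ee_pos': array([225.1128444 , 473.52058333, 227.26467445]), 'tcp_rot': array([-1.79888153e+02, -2.37509400e-03,  1.54570220e+02]), 'contact_force': array([-0.58012028, -0.8667998 ,  1.32978686]), 'wrist_torque': array([ 0.00295635, -0.00046501,  0.01092424]), 'width': 85.66830645158083}
scene {'vertical_fov': 49.87922549939691, 'cx': 281.2664121629735, 'cy': 199.3855173463966, 'T': array([[ 6.16074081e-01,  6.15743912e-01, -4.91235342e-01,
        -1.06509135e+02],
       [-7.87532559e-01,  4.69098630e-01, -3.99673548e-01,
        -3.44756697e+02],
       [-1.56587282e-02,  6.33092339e-01,  7.73917886e-01,
         9.54103017e+02],
       [ 0.00000000e+00,  0.00000000e+00,  0.00000000e+00,
         1.00000000e+00]])}
t
[... 178 characters left out ...]
],
       [-9.99898936e-01, -7.78247162e-03,  1.18974941e-02,
         1.20013198e+02],
       [ 1.03015673e-02,  1.80115944e-01,  9.83591442e-01,
         1.23401666e+03],
       [ 0.00000000e+00,  0.00000000e+00,  0.00000000e+00,
         1.00000000e+00]])}
wrist {'vertical_fov': 65.70646984690485, 'cx': 274.66989140883555, 'cy': 208.96596771504824, 'T': array([[ 4.29646681e-01, -8.65571394e-01, -2.57273961e-01,
         1.59670160e+02],
       [ 9.02995148e-01,  4.11248993e-01,  1.24394647e-01,
         5.06663095e+02],
       [-1.86879073e-03, -2.85762886e-01,  9.58298534e-01,
         3.74777508e+02],
       [ 0.00000000e+00,  0.00000000e+00,  0.00000000e+00,
         1.00000000e+00]])}
```

View pics/scene0.png

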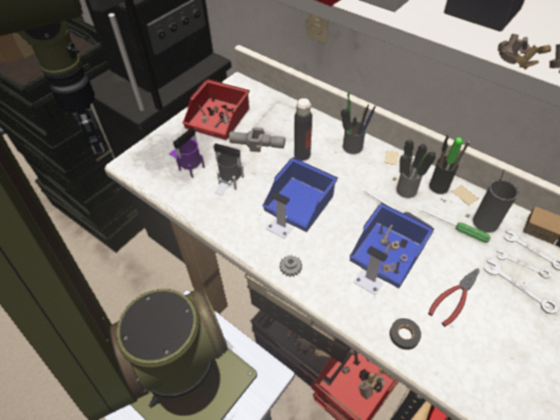

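View pics/top0.png

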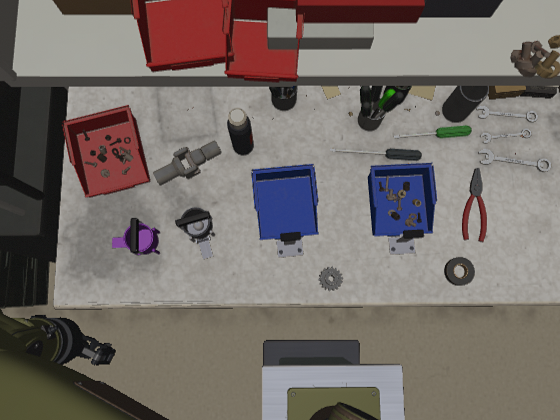

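View pics/wrist0.png

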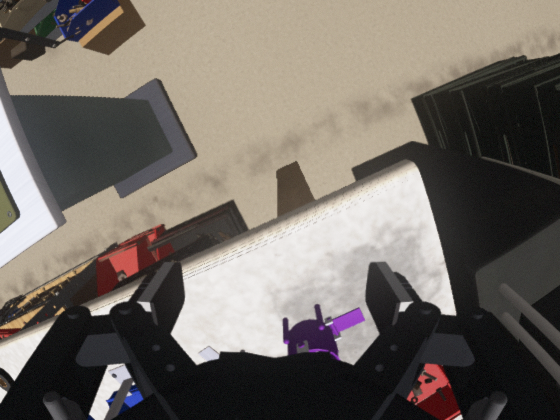

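Candidates for the cup are the purple one (top 140,238; scene 187,153) and the dark steel one (top 195,225; scene 228,165). The dark steel one, with black handle and grey tab, matches the description. Empty bin: top 285,203. Bolt bin: top 402,200. Next, the close crops.

```bash
python3 - <<'E'
from h import *
import pickle
ci,im,d=pickle.load(open('top0.pkl','rb'))
save('topc.png',cv2.resize(im[190:270,165:325],None,fx=5,fy=5,interpolation=cv2.INTER_CUBIC))
save('topbin.png',cv2.resize(im[155:265,240:330],None,fx=5,fy=5,interpolation=cv2.INTER_CUBIC))
ci,im,d=pickle.load(open('scene0.pkl','rb'))
save('scenec.png',cv2.resize(im[125:245,165:345],None,fx=4.4,fy=4.4,interpolation=cv2.INTER_CUBIC))
E
```

```text
(no output)
```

View pics/topc.png

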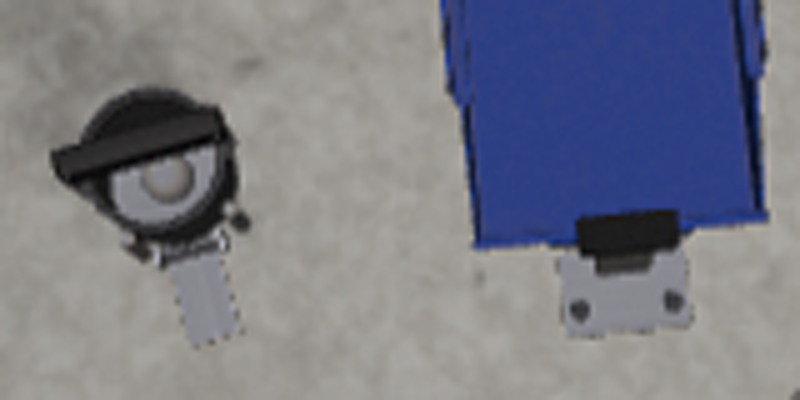

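View pics/topbin.png

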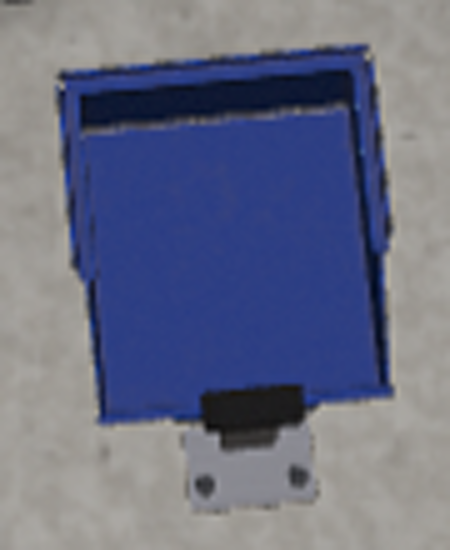

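View pics/scenec.png

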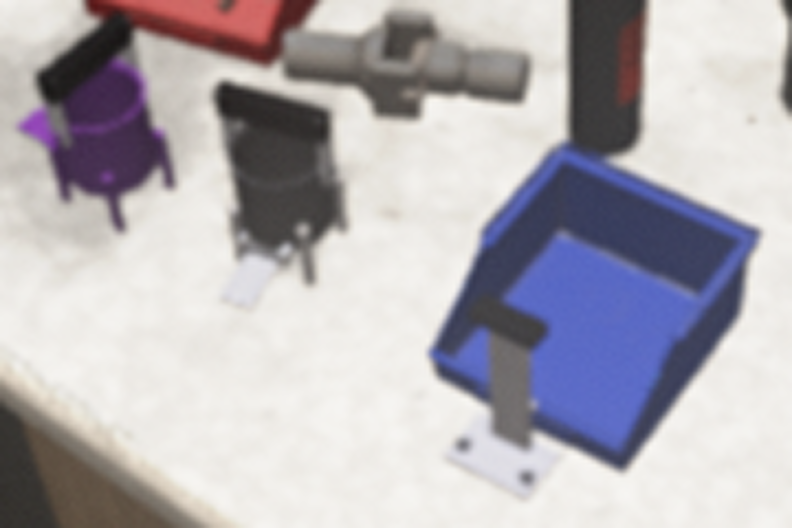

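The dark cup is at crop (150,165), with the ball in it and a grey tab pointing at the robot. The post head is at crop (628,235), in front of the empty bin. Next I'll measure with depth from both cameras.

```bash
cat > cloud.py <<'E'
from h import *
import pickle
def cloud(n,u0,u1,v0,v1,p=None):
    ci,im,d=pickle.load(open((p or n+'0')+'.pkl','rb'))
    F=f(ci); v,u=np.mgrid[v0:v1,u0:u1]; D=d[v0:v1,u0:u1].astype(float); 
    P=np.stack([(u-ci['cx'])/F*D,-(v-ci['cy'])/F*D,-D],-1)@ci['T'][:3,:3].T+ci['T'][:3,3]
    m=D>0
    return P[m],im[v0:v1,u0:u1][m],np.c_[u[m],v[m]]
def rect(P):
    r=cv2.minAreaRect(P[:,:2].astype(np.float32)); return r
E
python3 - <<'E'
from cloud import *
for n,b in [('top',(172,220,200,262)),('scene',(205,250,138,200))]:
    P,c,uv=cloud(n,*b)
    print(n,'table z',np.percentile(P[:,2],[2,10,30,50,95,99]))
    m=(P[:,2]>112)&(P[:,2]<150); H=P[m]
    print(' handle n',m.sum(),H.mean(0),H[:,2].min(),np.percentile(H[:,2],[50,90,100]),rect(H))
    m=(P[:,2]>17)&(P[:,2]<45)&(c.min(1)>110); T=P[m]
    print(' tab n',m.sum(),T.mean(0),np.median(T[:,2]),rect(T))
for n,b in [('top',(245,325,155,265)),('scene',(255,345,150,240))]:
    P,c,uv=cloud(n,*b)
    dk=(c.max(1)<70)
    m=(P[:,2]>108)&(P[:,2]<132)&(c[:,2].astype(int)-c[:,0]<25); H=P[m]
    print(n,' head',m.sum(),H.mean(0),np.percentile(H[:,2],[10,50,90]),rect(H))
    bl=(c[:,2].astype(int)-c[:,0]>40); B=P[bl]
    print(' bin',bl.sum(),rect(B),np.percentile(B[:,2],[5,50,95,99]))
    m=bl&(P[:,2]>60);print(' rim hi',rect(P[m]), m.sum())
E
```

```text
top table z [ -5.04578899  -2.77087813  -0.57603216   1.68992669 131.25432077
 134.43797553]
 handle n 280 [462.96764231 301.64929441 130.04583516] 112.18585862702503 [131.44131532 134.52722039 137.62276754] ((463.89813232421875, 302.5010070800781), (14.213043212890625, 74.14662170410156), 15.642768859863281)
 tab n 306 [430.07151864 294.89530393  29.70938554] 29.51703658674535 ((442.02825927734375, 302.4208679199219), (108.01093292236328, 46.924072265625), 9.018096923828125)
scene table z [ -4.17039161  -2.19030832  -0.36563151   1.60380942 125.4082277
 133.18639959]
 handle n 231 [463.78888301 298.14834538 126.41251701] 112.26784569523113 [128.97831225 133.32442197 136.26547121] ((465.44110107421875, 300.8049621582031), (16.870222091674805, 73.7352294921875), 15.128575325012207)
 tab n 221 [449.28493455 298.89862045  30.43070309] 30.232190556134128 ((494.46148681640625, 318.07025146484375), (216.3357391357422, 65.32687377929688), 30.47279930114746)
top  head 166 [425.11307187  94.73870088 118.73257979] [115.80743231 118.83339162 121.97019233] ((425.482177734375, 95.02003479003906), (17.46946144104004, 43.00092697143555), 5.514532089233398)
 bin 3633 ((510.42376708984375, 102.03705596923828), (168.07598876953125, 144.0980224609375), 5.3634209632873535) [-2.29672247  2.12838837 70.98196611 74.1497278 ]
 rim hi ((510.42376708984375, 102.03705596923828), (168.07598876953125, 144.0980224609375), 5.3634209632873535) 552
scene  head 108 [425.65065727  93.0711904  118.59145238] [115.84162719 119.1249715  121.09980273] ((426.7747497558594, 93.34406280517578), (17.835342407226562, 41.7114143371582), 6.347692489624023)
 bin 1859 ((542.386474609375, 107.91736602783203), (249.25601196289062, 160.8266143798828), 16.69141960144043) [-1.07494937  2.91114773 71.14374658 77.22383992]
 rim hi ((508.6710205078125, 100.32373809814453), (178.9906463623047, 144.75340270996094), 5.683940887451172) 414
```

The measurements agree between views:
- **Cup:** handle centre about (464.5, 302), top at z≈132, yaw about 15.4°.
- **Post head:** about (425.8, 94.5), top at z≈119, yaw about 5.5°. This puts the bin origin at about (515, 103).

I'm moving to a hover above the cup.

Request:
send_rows(
  targets=[
    [[0.06,-0.05,0.0],[0,0,-0.015],1],
    [[0.18,-0.14,0.0],[0,0,-0.032],1],
    [[0.34,-0.25,0.0],[0,0,-0.05],1],
    [[0.5,-0.36,0.0],[0,0,-0.07],1],
    [[0.66,-0.48,0.0],[0,0,-0.09],1],
    [[0.8,-0.58,0.0],[0,0,-0.11],1],
    [[0.92,-0.66,0.0],[0,0,-0.125],1],
    [[1.0,-0.72,0.0],[0,0,-0.1364],1],
  ],
)

```text
time_s: 0.95
ee_pos: [326.1, 401.3, 227.8]
tcp_rot: [-180.0, 0.0, 105.2]
contact_force: [-0.1, -0.4, 0.3]
width: 85.6
```

Request:
send_rows(
  targets=[
    [[0.06,-0.05,0.0],[0,0,0],1],
    [[0.18,-0.14,0.0],[0,0,0],1],
    [[0.34,-0.25,0.0],[0,0,0],1],
    [[0.5,-0.36,0.0],[0,0,0],1],
    [[0.66,-0.48,0.0],[0,0,0],1],
    [[0.8,-0.58,0.0],[0,0,0],1],
    [[0.92,-0.66,0.0],[0,0,0],1],
    [[1.0,-0.72,0.0],[0,0,0],1],
  ],
)

```text
time_s: 1.75
ee_pos: [426.4, 329.4, 228.0]
tcp_rot: [-180.0, 0.0, 105.5]
contact_force: [-0.5, 0.4, 0.2]
width: 85.5
```

Request:
send_rows(
  targets=[
    [[0.06,-0.05,0.0],[0,0,0],1],
    [[0.14,-0.1,0.0],[0,0,0],1],
    [[0.22,-0.16,0.0],[0,0,0],1],
    [[0.3,-0.22,0.0],[0,0,0],1],
    [[0.36,-0.26,0.0],[0,0,0],1],
    [[0.386,-0.28,0.0],[0,0,0],1],
    [[0.386,-0.28,0.0],[0,0,0],1],
    [[0.386,-0.28,0.0],[0,0,0],1],
  ],
)

```text
time_s: 2.55
ee_pos: [463.9, 302.2, 228.1]
tcp_rot: [-180.0, -0.0, 105.5]
contact_force: [0.1, -0.1, 1.1]
width: 85.6
```

```bash
python3 - <<'E'
from h import *
import pickle
s=bot.read_state();print(s['time_s'],s['ee_pos'],s['tcp_rot'],s['contact_force'])
for n in ['wrist']:
    ci=bot.camera_info(n); im,d=bot.snapshot(n); save(n+'1.png',im); pickle.dump((ci,im,d),open(n+'1.pkl','wb'))
E
```

```text
2.55 [463.86920207 302.21406658 228.08763097] [-1.79986562e+02 -1.10405551e-02  1.05472999e+02] [ 0.0738598  -0.13956914  1.11747105]
```

View pics/wrist1.png

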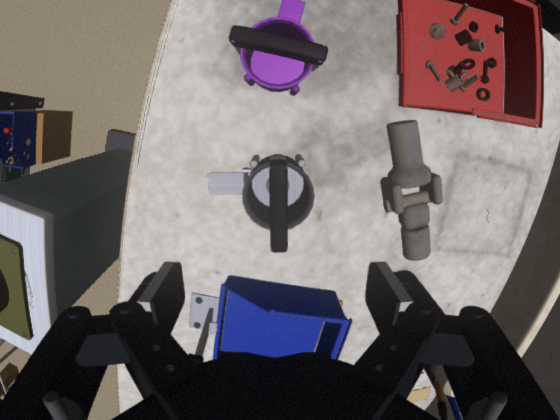

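The wrist picture shows the handle at (278,205), parallel to the pads and centred between the fingers (cols 160–390). The tab at (228,183) points at the robot. I'll check the handle with wrist depth.

```bash
python3 - <<'E'
from h import *
import pickle
ci,im,d=pickle.load(open('wrist1.pkl','rb'))
P=np.array([[*pt(ci,u,v,d[v,u],True)] for v in range(145,262) for u in range(205,325) if d[v,u]>0])
H=P[(P[:,2]>115)&(P[:,2]<150)]
print(H.mean(0),np.percentile(H[:,2],[10,50,90]),cv2.minAreaRect(H[H[:,2]>124][:,:2].astype(np.float32)))
for uv in [(215,183),(240,181)]: print(pt(ci,*uv,d[uv[1],uv[0]],True))
E
```

```text
[465.62623502 307.51995936 133.90013835] [132.61941101 134.2884097  135.1902963 ] ((466.193115234375, 305.5096740722656), (14.023252487182617, 72.54103088378906), 16.217483520507812)
[400.99452753 285.97222166  30.61027269]
[427.25272311 295.64883861  32.18413805]
```

All three views agree within 3 mm, and the tab direction is right. Descending.

Request:
send_rows(
  targets=[
    [[0.01,0.01,-0.08],[0,0,0],1],
    [[0.01,0.01,-0.22],[0,0,0],1],
    [[0.01,0.01,-0.38],[0,0,0],1],
    [[0.01,0.01,-0.54],[0,0,0],1],
    [[0.01,0.01,-0.7],[0,0,0],1],
    [[0.01,0.01,-0.84],[0,0,0],1],
    [[0.01,0.01,-0.94],[0,0,0],1],
    [[0.01,0.01,-1.0],[0,0,0],1],
  ],
)

```text
time_s: 3.4
ee_pos: [464.3, 303.0, 126.9]
tcp_rot: [-179.9, 0.0, 105.5]
contact_force: [-0.8, -0.7, 0.0]
width: 85.2
```

Request:
send_rows(
  targets=[
    [[0,0,-0.04],[0,0,0],1],
    [[0,0,-0.07],[0,0,0],0.4],
    [[0,0,-0.07],[0,0,0],0.0],
    [[0,0,-0.07],[0,0,0],-0.3],
    [[0,0,-0.07],[0,0,0],-0.5],
    [[0,0,-0.07],[0,0,0],-0.7],
    [[0,0,-0.07],[0,0,0],-1],
    [[0,0,-0.07],[0,0,0],-1],
  ],
  force=70,
)

```text
time_s: 4.2
ee_pos: [465.7, 303.4, 121.7]
tcp_rot: [179.9, -0.0, 105.5]
contact_force: [1.4, -0.1, 3.0]
width: 11.4
```

Request:
send_rows(
  targets=[
    [[0,0,0],[0,0,0],-1],
    [[0,0,0],[0,0,0],-1],
    [[0,0,0],[0,0,0],-1],
    [[0,0,0],[0,0,0],-1],
    [[0,0,0],[0,0,0],-1],
    [[0,0,0],[0,0,0],-1],
    [[0,0,0],[0,0,0],-1],
    [[0,0,0],[0,0,0],-1],
  ],
)

```text
time_s: 5.0
ee_pos: [465.6, 303.4, 121.7]
tcp_rot: [179.9, -0.0, 105.5]
contact_force: [1.4, 0.2, 4.6]
width: 11.7
```

```bash
python3 - <<'E'
from h import *
import pickle
s=bot.read_state();print(s['time_s'],s['ee_pos'],s['tcp_rot'],s['contact_force'],s['width'])
for n in ['scene','wrist']:
    ci=bot.camera_info(n); im,d=bot.snapshot(n); save(n+'2.png',im); pickle.dump((ci,im,d),open(n+'2.pkl','wb'))
E
```

```text
5.0 [465.63091024 303.41690947 121.65127807] [ 1.79913625e+02 -1.27898966e-02  1.05466440e+02] [1.43841502 0.21122664 4.57695108] 11.65870867438585
```

View pics/wrist2.png

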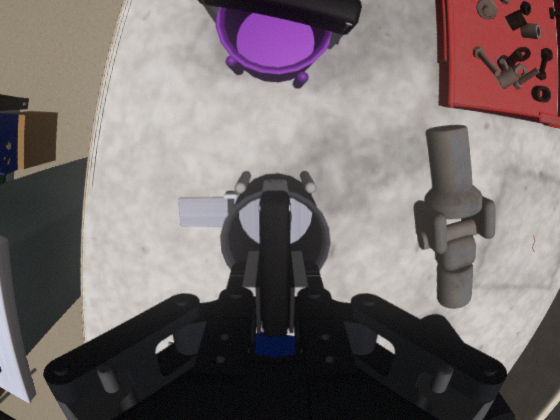

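View pics/scene2.png

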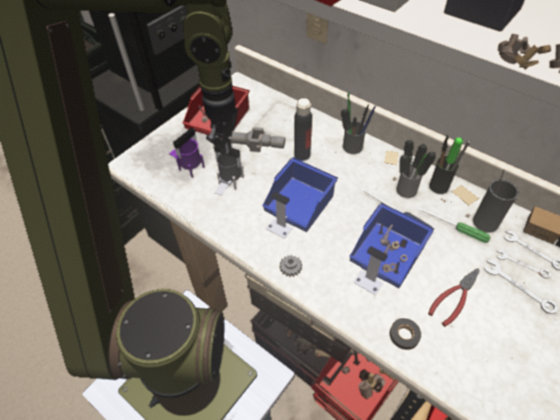

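The wrist picture shows the handle held at (275,260), the cup upright and its tab clear at (203,211); width 11.7. Now lifting.

Request:
send_rows(
  targets=[
    [[0,0,0.04],[0,0,0],-1],
    [[0,0,0.12],[0,0,0],-1],
    [[0,0,0.24],[0,0,0],-1],
    [[0,0,0.38],[0,0,0],-1],
    [[0,0,0.54],[0,0,0],-1],
    [[0,0,0.7],[0,0,0],-1],
    [[0,0,0.84],[0,0,0],-1],
    [[0,0,0.92],[0,0,0],-1],
  ],
)

```text
time_s: 5.9
ee_pos: [465.2, 303.4, 214.8]
tcp_rot: [179.9, -0.0, 105.5]
contact_force: [0.8, 0.7, -3.5]
width: 11.4
```

Request:
send_rows(
  targets=[
    [[0,0,0.08],[0,0,0],-1],
    [[0,0,0.18],[0,0,0],-1],
    [[0,0,0.28],[0,0,0],-1],
    [[0,0,0.36],[0,0,0],-1],
    [[0,0,0.4],[0,0,0],-1],
    [[0,0,0.4],[0,0,0],-1],
    [[0,0,0.4],[0,0,0],-1],
    [[0,0,0.4],[0,0,0],-1],
  ],
)

```text
time_s: 6.7
ee_pos: [464.7, 303.0, 252.5]
tcp_rot: [-179.9, 0.0, 105.5]
contact_force: [0.1, -0.5, -3.4]
width: 11.6
```

```bash
python3 - <<'E'
from h import *
import pickle
s=bot.read_state();print(s['time_s'],s['ee_pos'],s['tcp_rot'],s['contact_force'],s['width'])
for n in ['scene','wrist']:
    ci=bot.camera_info(n); im,d=bot.snapshot(n); save(n+'3.png',im); pickle.dump((ci,im,d),open(n+'3.pkl','wb'))
    if n=='scene': save('s3c.png',cv2.resize(im[60:200,160:300],None,fx=4,fy=4,interpolation=cv2.INTER_CUBIC))
E
```

```text
6.7 [464.68649386 302.95071631 252.53345195] [-1.79935400e+02  1.84024752e-02  1.05468873e+02] [ 0.05883607 -0.49805374 -3.3814117 ] 11.606037955393743
```

View pics/wrist3.png

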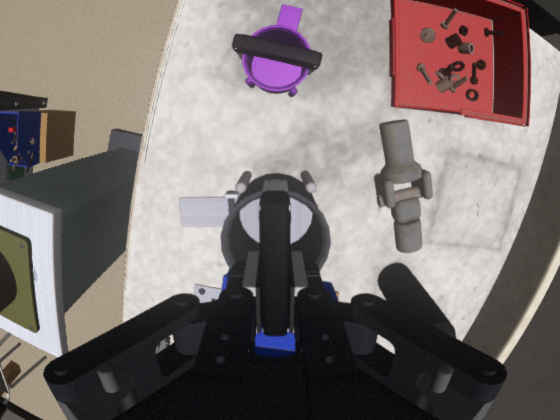

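View pics/s3c.png

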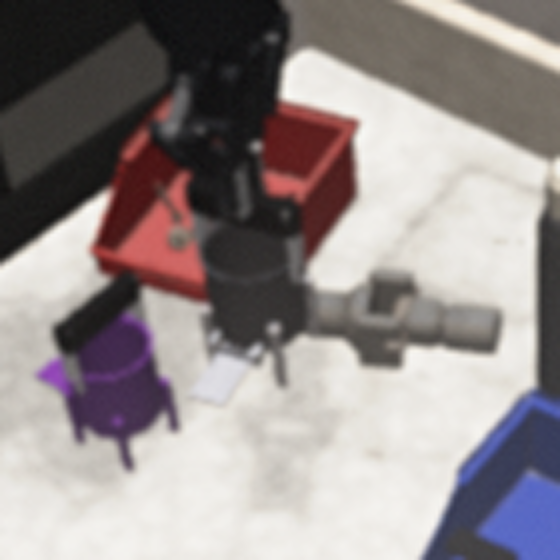

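The cup hangs level and the tab is at (203,211) in the wrist view, same as before. Load is about 3.4 N. Carrying it over the bin to about (480.5, 100), turning −10°.

Request:
send_rows(
  targets=[
    [[0.0,-0.04,0],[0,0,-0.001],-1],
    [[0.01,-0.11,0],[0,0,-0.003],-1],
    [[0.02,-0.21,0],[0,0,-0.005],-1],
    [[0.03,-0.33,0],[0,0,-0.008],-1],
    [[0.04,-0.46,0],[0,0,-0.011],-1],
    [[0.05,-0.6,0],[0,0,-0.014],-1],
    [[0.06,-0.75,0],[0,0,-0.017],-1],
    [[0.075,-0.9,0],[0,0,-0.02],-1],
  ],
)

```text
time_s: 7.6
ee_pos: [472.5, 211.6, 253.2]
tcp_rot: [180.0, 0.0, 98.2]
contact_force: [0.6, -1.1, -3.9]
width: 11.5
```

Request:
send_rows(
  targets=[
    [[0.01,-0.16,0],[0,0,-0.001],-1],
    [[0.02,-0.32,0],[0,0,-0.002],-1],
    [[0.03,-0.48,0],[0,0,-0.003],-1],
    [[0.04,-0.63,0],[0,0,-0.004],-1],
    [[0.05,-0.77,0],[0,0,-0.005],-1],
    [[0.06,-0.88,0],[0,0,-0.006],-1],
    [[0.07,-0.96,0],[0,0,-0.007],-1],
    [[0.075,-1.0,0],[0,0,-0.0078],-1],
  ],
)

```text
time_s: 8.4
ee_pos: [480.2, 112.4, 253.1]
tcp_rot: [180.0, -0.0, 95.4]
contact_force: [0.8, 1.3, -3.6]
width: 11.6
```

Request:
send_rows(
  targets=[
    [[0,-0.04,0],[0,0,0],-1],
    [[0,-0.08,0],[0,0,0],-1],
    [[0,-0.11,0],[0,0,0],-1],
    [[0,-0.13,0],[0,0,0],-1],
    [[0.005,-0.13,0],[0,0,0],-1],
    [[0.005,-0.13,0],[0,0,0],-1],
    [[0.005,-0.13,0],[0,0,0],-1],
    [[0.005,-0.13,0],[0,0,0],-1],
  ],
)

```text
time_s: 9.2
ee_pos: [480.5, 100.3, 253.1]
tcp_rot: [-180.0, -0.0, 95.5]
contact_force: [-0.0, -0.1, -2.8]
width: 11.5
```

```bash
python3 - <<'E'
from h import *
import pickle
s=bot.read_state();print(s['time_s'],s['ee_pos'],s['tcp_rot'],s['contact_force'],s['width'])
for n in ['scene','wrist','top']:
    ci=bot.camera_info(n); im,d=bot.snapshot(n); save(n+'4.png',im); pickle.dump((ci,im,d),open(n+'4.pkl','wb'))
    if n=='scene': save('s4c.png',cv2.resize(im[100:250,220:380],None,fx=4,fy=4,interpolation=cv2.INTER_CUBIC))
    if n=='top': save('t4c.png',cv2.resize(im[150:270,230:340],None,fx=4,fy=4,interpolation=cv2.INTER_CUBIC))
E
```

```text
9.2 [480.49647538 100.26351867 253.07890201] [-1.79995347e+02 -1.29341780e-03  9.54740746e+01] [-0.02054739 -0.10421369 -2.83434754] 11.50885010320197
```

View pics/wrist4.png

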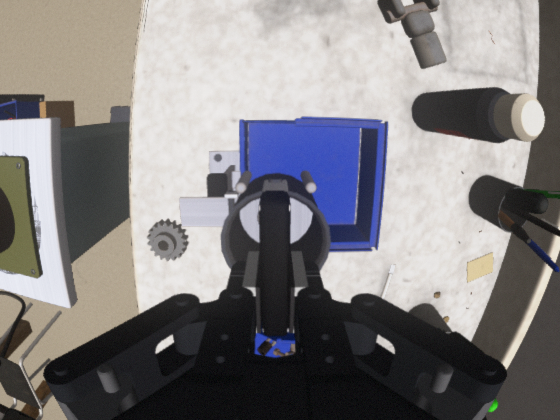

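View pics/s4c.png

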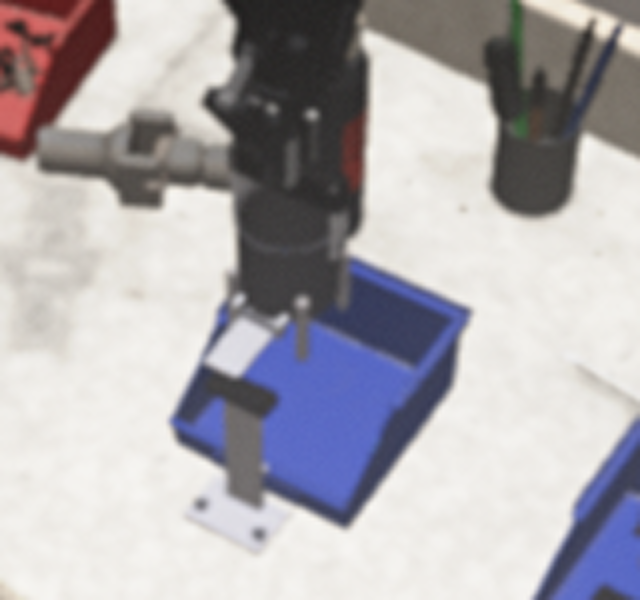

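View pics/t4c.png

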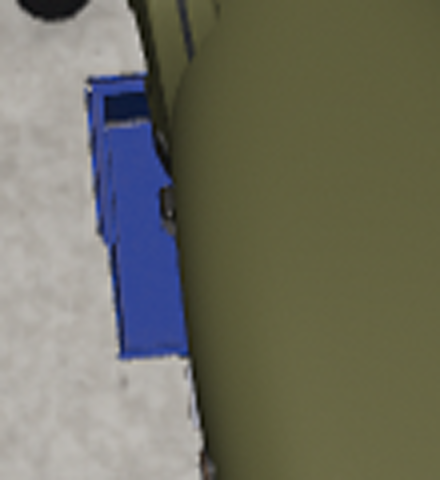

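The wrist view shows the tab at (203,211) and the post head just beyond it at (218,184), offset by perspective since the head is lower. I'll check their world positions by wrist depth.

```bash
python3 - <<'E'
from h import *
import pickle
ci,im,d=pickle.load(open('wrist4.pkl','rb'))
P=[];C=[]
for v in range(165,235):
  for u in range(170,245):
    if d[v,u]>0: P.append(pt(ci,u,v,d[v,u],True));C.append(im[v,u])
P=np.array(P);C=np.array(C)
m=(P[:,2]>145)&(P[:,2]<172)&(C.min(1)>100)&(P[:,0]<444)
print('tab',m.sum(),P[m].mean(0),cv2.minAreaRect(P[m][:,:2].astype(np.float32)))
m=(P[:,2]>110)&(P[:,2]<128)
print('head',m.sum(),P[m].mean(0),P[m].min(0),P[m].max(0))
E
```

```text
tab 1393 [424.94699604  96.58962485 162.60143345] ((425.5811767578125, 97.6452407836914), (40.32776641845703, 28.318544387817383), 7.122044563293457)
head 481 [427.95428442 108.92052713 120.87388907] [417.56912959  97.03826262 113.51382955] [437.10468417 118.86112864 123.48119239]
```

In the same camera, the tab centre (425.6, 97.6) and head (≈427, 97) agree within 2 mm. Cup feet are at about z 131, so contact is expected about 38 mm down. Lowering.

Request:
send_rows(
  targets=[
    [[0,0,-0.03],[0,0,0],-1],
    [[0,0,-0.08],[0,0,0],-1],
    [[0,0,-0.14],[0,0,0],-1],
    [[0,0,-0.2],[0,0,0],-1],
    [[0,0,-0.26],[0,0,0],-1],
    [[0,0,-0.31],[0,0,0],-1],
    [[0,0,-0.35],[0,0,0],-1],
    [[0,0,-0.37],[0,0,0],-1],
  ],
)

```text
time_s: 10.15
ee_pos: [480.3, 100.1, 215.6]
tcp_rot: [-180.0, 0.0, 95.5]
contact_force: [-0.3, -0.1, -3.8]
width: 11.8
```

Request:
send_rows(
  targets=[
    [[0,0,-0.02],[0,0,0],-1],
    [[0,0,-0.05],[0,0,0],-1],
    [[0,0,-0.08],[0,0,0],-1],
    [[0,0,-0.11],[0,0,0],-1],
    [[0,0,-0.14],[0,0,0],-1],
    [[0,0,-0.17],[0,0,0],-1],
    [[0,0,-0.2],[0,0,0],-1],
    [[0,0,-0.22],[0,0,0],-1],
  ],
)

```text
time_s: 10.95
ee_pos: [483.7, 100.6, 195.7]
tcp_rot: [179.6, -0.0, 95.5]
contact_force: [5.8, 0.5, 9.3]
width: 11.5
```

Request:
send_rows(
  targets=[
    [[0,0,0],[0,0,0],-1],
    [[0,0,0],[0,0,0],-1],
    [[0,0,0],[0,0,0],-1],
    [[0,0,0],[0,0,0],-1],
    [[0,0,0],[0,0,0],-1],
    [[0,0,0],[0,0,0],-1],
    [[0,0,0],[0,0,0],-1],
    [[0,0,0],[0,0,0],-1],
  ],
)

```text
time_s: 11.75
ee_pos: [483.6, 100.6, 195.8]
tcp_rot: [179.6, -0.0, 95.5]
contact_force: [4.6, 0.2, 6.3]
width: 11.7
```

```bash
python3 - <<'E'
from h import *
import pickle
s=bot.read_state();print(s['time_s'],s['ee_pos'],s['tcp_rot'],s['contact_force'],s['width'])
for n in ['scene','wrist']:
    ci=bot.camera_info(n); im,d=bot.snapshot(n); save(n+'5.png',im); pickle.dump((ci,im,d),open(n+'5.pkl','wb'))
    if n=='scene': save('s5c.png',cv2.resize(im[100:250,220:380],None,fx=4,fy=4,interpolation=cv2.INTER_CUBIC))
E
```

```text
11.75 [483.62003567 100.62935837 195.76473831] [ 1.79609285e+02 -2.39500763e-02  9.54547588e+01] [4.59020547 0.17304577 6.3171565 ] 11.738645698888952
```

View pics/wrist5.png

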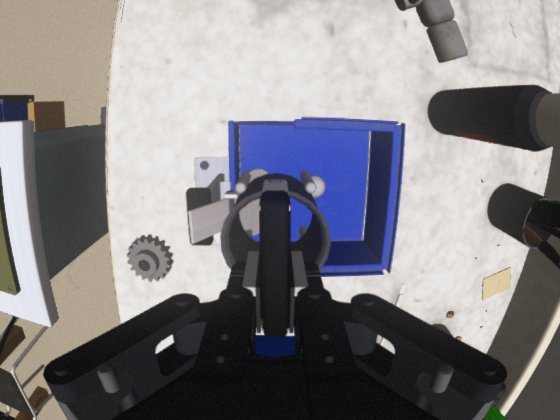

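View pics/s5c.png

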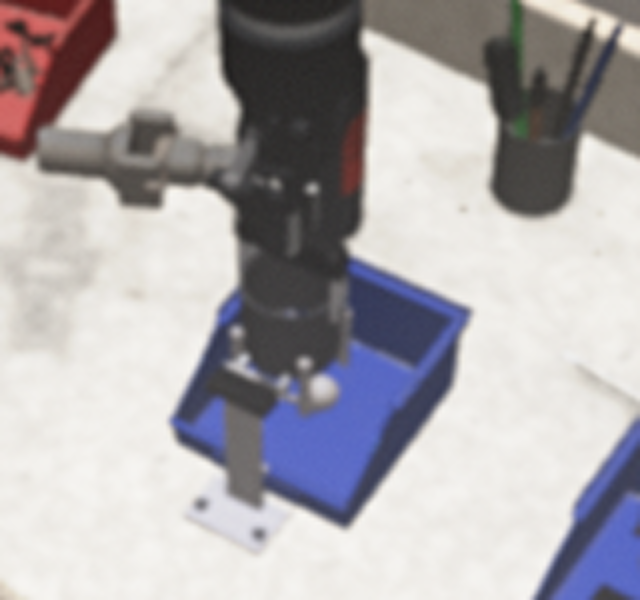

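The flap is open: the bin floor shows through the cup in the wrist view, and the tab is tilted on the post. A bright ball appears at scene (300,198). Locating it.

```bash
python3 - <<'E'
from h import *
import pickle
ci,im,d=pickle.load(open('scene5.pkl','rb'))
o=np.array([515.2,103.1]);a=np.radians(5.5)
for uv in [(298,197),(300,198),(302,199),(300,195)]:
    p=pt(ci,*uv,d[uv[1],uv[0]]); e=p[:2]-o; print(uv,p,'bin',e@[np.cos(a),np.sin(a)],e@[-np.sin(a),np.cos(a)])
ci,im,d=pickle.load(open('wrist5.pkl','rb'))
for uv in [(255,178),(317,186)]: print(pt(ci,*uv,d[uv[1],uv[0]],True))
E
```

```text
(298, 197) [517.83769838 105.37843561  23.4013274 ] bin 2.843933319801603 2.0151339619539663
(300, 198) [517.33468417  98.38777745  24.82886194] bin 1.673209990596554 -4.8951288188338475
(302, 199) [521.5853292   94.76907205  19.17586248] bin 5.55744835731843 -8.904580693150672
(300, 195) [525.25947226 104.27167348  25.47043738] bin 10.12546036950225 0.20212163430354912
[466.32612043 121.52786471  79.3915873 ]
[526.97013004 108.64059992  26.21483047]
```

The ball lies on the bin floor (top z≈26) near the middle. Raising straight up, then carrying the cup back.

Request:
send_rows(
  targets=[
    [[0,0,0.03],[0,0,0],-1],
    [[0,0,0.08],[0,0,0],-1],
    [[0,0,0.15],[0,0,0],-1],
    [[0,0,0.24],[0,0,0],-1],
    [[0,0,0.34],[0,0,0],-1],
    [[0,0,0.44],[0,0,0],-1],
    [[0,0,0.53],[0,0,0],-1],
    [[0,0,0.59],[0,0,0],-1],
  ],
)

```text
time_s: 12.65
ee_pos: [480.2, 100.1, 253.9]
tcp_rot: [-180.0, -0.0, 95.5]
contact_force: [0.7, -0.7, -2.8]
width: 11.3
```

```bash
python3 - <<'E'
from h import *
import pickle
s=bot.read_state();print(s['time_s'],s['ee_pos'],s['tcp_rot'],s['contact_force'],s['width'])
for n in ['scene','wrist']:
    ci=bot.camera_info(n); im,d=bot.snapshot(n); save(n+'6.png',im); pickle.dump((ci,im,d),open(n+'6.pkl','wb'))
    if n=='scene': save('s6c.png',cv2.resize(im[100:250,220:380],None,fx=4,fy=4,interpolation=cv2.INTER_CUBIC))
E
```

```text
12.65 [480.17818592 100.12224204 253.90333553] [-1.79979352e+02 -2.14933399e-03  9.54643114e+01] [ 0.6756537  -0.67680291 -2.80290697] 11.289006866121229
```

View pics/wrist6.png

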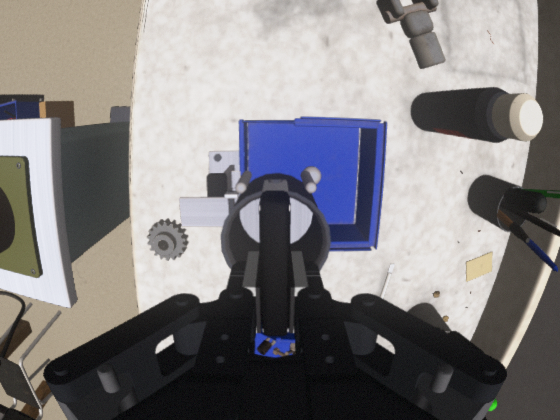

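View pics/s6c.png

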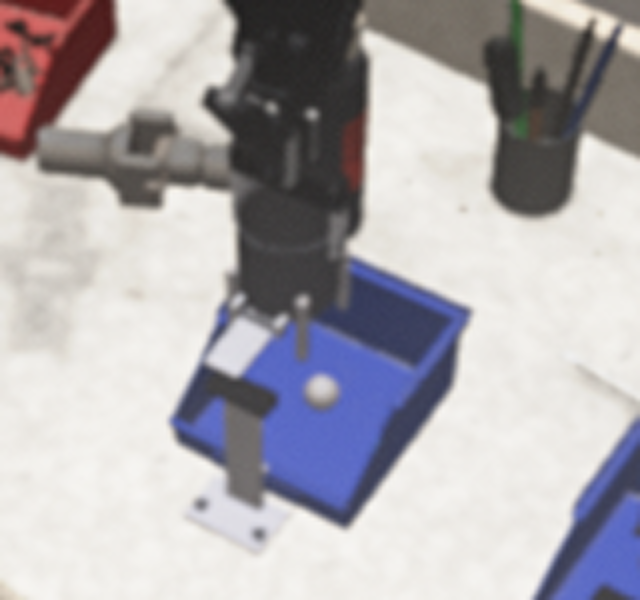

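The ball rests in the empty bin (crop 320,391), the flap is shut, and the cup is level. Returning by the reverse path.

Request:
send_rows(
  targets=[
    [[0,0.04,0],[0,0,0.001],-1],
    [[-0.01,0.11,0],[0,0,0.003],-1],
    [[-0.02,0.21,0],[0,0,0.005],-1],
    [[-0.03,0.33,0],[0,0,0.008],-1],
    [[-0.04,0.46,0],[0,0,0.011],-1],
    [[-0.05,0.6,0],[0,0,0.014],-1],
    [[-0.06,0.75,0],[0,0,0.017],-1],
    [[-0.075,0.9,0],[0,0,0.02],-1],
  ],
)

```text
time_s: 13.55
ee_pos: [472.9, 191.7, 253.1]
tcp_rot: [180.0, -0.0, 102.8]
contact_force: [-1.0, -0.2, -2.5]
width: 11.4
```

Request:
send_rows(
  targets=[
    [[-0.01,0.16,0],[0,0,0.001],-1],
    [[-0.02,0.32,0],[0,0,0.002],-1],
    [[-0.03,0.48,0],[0,0,0.003],-1],
    [[-0.04,0.63,0],[0,0,0.004],-1],
    [[-0.05,0.77,0],[0,0,0.005],-1],
    [[-0.06,0.88,0],[0,0,0.006],-1],
    [[-0.07,0.96,0],[0,0,0.007],-1],
    [[-0.08,1.0,0],[0,0,0.0078],-1],
  ],
)

```text
time_s: 14.35
ee_pos: [465.0, 290.9, 253.0]
tcp_rot: [-180.0, 0.0, 105.5]
contact_force: [0.7, -0.2, -4.0]
width: 11.7
```

Request:
send_rows(
  targets=[
    [[0,0.06,-0.02],[0,0,0],-1],
    [[0,0.11,-0.08],[0,0,0],-1],
    [[0,0.13,-0.18],[0,0,0],-1],
    [[0,0.13,-0.32],[0,0,0],-1],
    [[0,0.13,-0.48],[0,0,0],-1],
    [[0,0.13,-0.64],[0,0,0],-1],
    [[0,0.13,-0.78],[0,0,0],-1],
    [[0,0.13,-0.9],[0,0,0],-1],
  ],
)

```text
time_s: 15.15
ee_pos: [464.4, 302.5, 161.4]
tcp_rot: [-179.9, 0.0, 105.4]
contact_force: [0.2, 0.3, -3.0]
width: 11.4
```

Request:
send_rows(
  targets=[
    [[0,0,-0.1],[0,0,0],-1],
    [[0,0,-0.2],[0,0,0],-1],
    [[0,0,-0.28],[0,0,0],-1],
    [[0,0,-0.33],[0,0,0],-1],
    [[0,0,-0.37],[0,0,0],-1],
    [[0,0,-0.39],[0,0,0],-1],
    [[0,0,-0.4],[0,0,0],-1],
    [[0,0,-0.4],[0,0,0],-1],
  ],
)

```text
time_s: 15.95
ee_pos: [465.2, 303.2, 123.3]
tcp_rot: [180.0, -0.0, 105.5]
contact_force: [0.4, -0.1, -3.0]
width: 11.7
```

Still hanging about 1.5 mm above the bench (force −3 N). Lowering slowly to contact.

Request:
send_rows(
  targets=[
    [[0,0,-0.005],[0,0,0],-1],
    [[0,0,-0.01],[0,0,0],-1],
    [[0,0,-0.015],[0,0,0],-1],
    [[0,0,-0.02],[0,0,0],-1],
    [[0,0,-0.02],[0,0,0],-1],
    [[0,0,-0.02],[0,0,0],-1],
    [[0,0,-0.02],[0,0,0],-1],
    [[0,0,-0.02],[0,0,0],-1],
  ],
)

```text
time_s: 16.75
ee_pos: [465.6, 303.4, 121.7]
tcp_rot: [179.9, -0.0, 105.5]
contact_force: [0.6, -0.3, 2.9]
width: 11.5
```

The feet bear on the bench (+2.9 N, same z as at the grasp). Opening, then rising.

Request:
send_rows(
  targets=[
    [[0,0,0],[0,0,0],-0.6],
    [[0,0,0],[0,0,0],-0.4],
    [[0,0,0],[0,0,0],-0.1],
    [[0,0,0],[0,0,0],0.3],
    [[0,0,0],[0,0,0],0.7],
    [[0,0,0],[0,0,0],1],
    [[0,0,0],[0,0,0],1],
    [[0,0,0],[0,0,0],1],
  ],
)

```text
time_s: 17.55
ee_pos: [465.0, 303.2, 121.1]
tcp_rot: [180.0, -0.0, 105.5]
contact_force: [1.1, 0.8, -0.7]
width: 85.2
```

Request:
send_rows(
  targets=[
    [[0,0,0.04],[0,0,0],1],
    [[0,0,0.12],[0,0,0],1],
    [[0,0,0.24],[0,0,0],1],
    [[0,0,0.4],[0,0,0],1],
    [[0,0,0.58],[0,0,0],1],
    [[0,0,0.76],[0,0,0],1],
    [[0,0,0.9],[0,0,0],1],
    [[0,0,1.0],[0,0,0],1],
  ],
)

```text
time_s: 18.35
ee_pos: [465.7, 303.6, 223.5]
tcp_rot: [179.8, -0.0, 105.5]
contact_force: [-0.2, 0.6, 0.9]
width: 85.2
```

Request:
send_rows(
  targets=[
    [[0,0,0.08],[0,0,0],1],
    [[0,0,0.16],[0,0,0],1],
    [[0,0,0.2],[0,0,0],1],
    [[0,0,0.2],[0,0,0],1],
    [[0,0,0.2],[0,0,0],1],
    [[0,0,0.2],[0,0,0],1],
    [[0,0,0.2],[0,0,0],1],
    [[0,0,0.2],[0,0,0],1],
  ],
)

```text
time_s: 19.15
ee_pos: [464.9, 303.0, 240.8]
tcp_rot: [-180.0, 0.0, 105.5]
contact_force: [-0.3, -0.9, 0.2]
width: 85.2
```

```bash
python3 - <<'E'
from h import *
import pickle
s=bot.read_state();print(s['time_s'],s['ee_pos'],s['contact_force'],s['width'])
for n in ['scene','wrist']:
    ci=bot.camera_info(n); im,d=bot.snapshot(n); save(n+'7.png',im); pickle.dump((ci,im,d),open(n+'7.pkl','wb'))
P=np.array([[*pt(ci,u,v,d[v,u],True)] for v in range(145,262) for u in range(205,325) if d[v,u]>0])
H=P[(P[:,2]>115)&(P[:,2]<150)]
print(np.percentile(H[:,2],[10,50,90]),cv2.minAreaRect(H[H[:,2]>124][:,:2].astype(np.float32)))
E
```

```text
19.15 [464.8654274  303.02078578 240.7670581 ] [-0.34643778 -0.9388517   0.17636303] 85.20974314389485
[132.8672741  134.26469931 135.23016275] ((466.0998840332031, 305.0978088378906), (13.599274635314941, 73.20922088623047), 15.220084190368652)
```

View pics/wrist7.png

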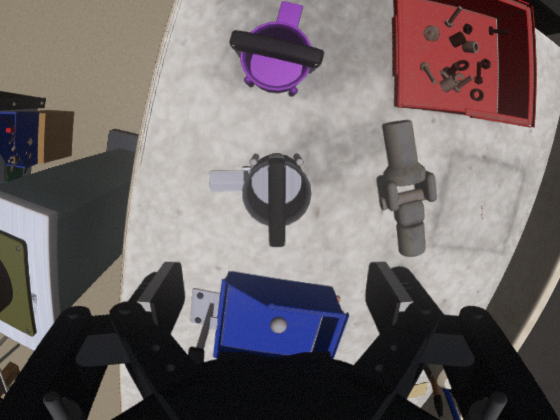

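View pics/scene7.png

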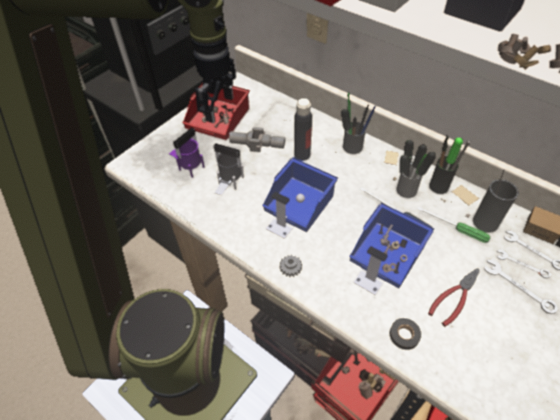

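The wrist view shows the cup standing upright at (278,195), empty, with its flap shut. The ball is in the blue bin at (279,325) in the wrist view and (300,198) in the scene view. Handing in.

```bash
python3 -c "
from workcell import bot
print(bot.hand_in())"
```

```text
the job is handed in; nothing more can be done
None
```

The ball is in the empty blue bin and the cup is back where it stood. I picked up the dark steel cup by its handle and lowered its tab onto the post in front of the bin. The flap opened and the ball dropped in; then I set the cup down and let go. I handed in shortly after 19.2 s; no verdict is reported.

- **Ball:** it lies on the bin floor near the middle, with its top at about z = 26 mm.
- **Cup:** it stands upright with its flap shut, and its handle is within about 1 mm and 1° of where the wrist camera saw it before.
- **Gripper:** it is open about 120 mm above where it let go, with about 1 N or less measured on the tool.
- **Disagreements:** the cameras differed by up to about 5 mm on the handle's position, mostly along its length, which did not affect the grasp. The arm was pushed about 3 mm sideways while the tab was pressed on the post, and sprang back afterwards. The finger opening read 11.5 mm on the 14 mm bar, but the grip held throughout.

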